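# Stack a tray of spectacle frames on the spring stacker

## Task

Pick up the red tray of finished spectacle frames by its grip bar and stack it on the grey tray in the spring stacker, long side along long side (either way round), feeling gently for the place where all four corner lugs drop into the blue corner sockets. Lower it until it is fully home, flat on the tray below, before you let go; never force or drop it, keep it level, and leave the loupe, sunglasses, screwdriver and jar where they are.

Things in the scene. Friction and masses are not known exactly. Their poses are not given: they have to be found in the camera images.
- tray_grip (a point): Centre of the black grip bar of the loose red tray to be carried; x along bar and tray's long side, z up. Bar 100 x 14 x 22 mm (x, y, z) on a 4 mm upright web; beside the web under the bar is open space. Tray 210 x 150 mm (x, y), 0.44 to 0.72 kg, two spectacles fixed inside. Below this point: tray wall rims 45 mm, underside of tray floor 81 mm, lug tips 95 mm. Half a turn makes no difference.
- tray_foot (a point): Point midway between the tips of the red tray's four black round lugs, 95 mm below the grip centre, same axes. The lugs stick down from the tray's underside: 14 mm in diameter with a 1 mm bevel at the tip, 14 mm long, centred 85 mm (x) and 55 mm (y) either side of this point. The tray starts standing on them on the bench.
- cradle (a point): Centre of the top face of the stacker's aluminium platform (244 x 184 mm, 10 mm lip round the edge), under the grey bottom tray; x along the long side, z up. The platform floats vertically on a spring: it starts to sink at about 2 N of load, then 1 mm per further 1 N, at most 25 mm, and rises again when unloaded. Grip centre of the red tray: 133 mm above this point when fully home.
- block_level (a point): Fixed point of the platform, 52 mm above cradle, at the height of the flat tops of the four blue corner blocks (40 x 40 mm) of the grey bottom tray (210 x 150 mm, parallel to the platform). That tray has play: its middle lies up to 7 mm off this point along x and up to 7 mm along y, not reported. Friction holds it there unless pushed sideways with 10 N.
- stacker: Fixed spring stacker: grey foot plate 260 x 200 x 12 mm with spring, platform and bottom tray. Origin: middle of the underside; x along the long side. Unloaded platform face 51 mm up. Each blue block has a square socket, 17 x 17 mm, 16 mm deep, centred 85 mm (x) and 55 mm (y) either side of the bottom tray's own middle. Red lugs standing on the blocks: grip centre 147 mm above cradle.
- loupe_mid (a point): Bystander: steel magnifying loupe standing on end, 32 mm across, 40 mm tall; point at its centre.
- sunglasses_mid (a point): Bystander: copper-coloured sunglasses lying folded, 132 x 44 x 12 mm; point at their centre.
- screwdriver_grip (a point): Bystander: screwdriver, 150 mm long, lying on the bench; point on its handle.
- jar_mid (a point): Bystander: small glass jar with a white lid, 48 mm across, 55 mm tall; point at its centre.

How it is judged:
By the outcome, as a careful person would: the job done as asked, in the order asked, and still so for the second after the job is handed in, with the robot touching nothing.
It also fails if it takes over 58 s, if anything falls off the work surface, if the arm or the gripper's body presses on something with over 40 N, if the wrist force passes 120 N, or if a joint passes its speed limit or range.

## Robot

A 6-joint arm with a two-finger parallel gripper is mounted at the origin on the work surface. World frame = base frame: x ahead of the robot, y to its left, z up, the work surface at z = 0. Lengths are in mm, angles in rad, forces in N, time in s.
With the tool pointing down it reaches from about 300 to 775 mm from the base axis. Payload 14.6 kg.
Tool frame: the origin (TCP) lies midway between the tips of the shut fingers; the grasp point (between the pads) lies grasp_offset behind it (grasp_offset is the distance from the TCP to the grasp point, in mm); z points along the fingers, y is the line along which they close (so a half turn about z gives the same grasp; the last joint's range is limited). The gripper opens to 94 mm and grips with 3 to 60 N. Pads are 16 mm wide; open, the fingers measure 119 mm over their backs; the gripper's body (75 mm by 177 mm) begins 78 mm behind the grasp point.
Start: joints at [-1.342, 0.3, 1.521, -0, 1.321, -0.067], TCP at [160.321, -526.105, 205.446] pointing down, gripper open.
Joint ranges: [-3.03, 3.03], [-0.79, 2.21], [0.23, 2.52], [-1.04, 4.18], [0, 3.07], [-2.55, 2.55]. Speed limits (rad/s): [2.22, 2.22, 2.57, 3.14, 3.14, 3.14].

## Interface

Orientations are given as [roll, pitch, yaw] about the fixed x, y, z axes, in that order (R = Rz(yaw) Ry(pitch) Rx(roll)).
In Python, from cell import * gives the robot as it stands. The module is installed in compiled form; this text tells all that it offers.
- The arm moves only by the shell command python3 -m jog 'ROWS' [FORCE]. ROWS is JSON, a list of rows, each a list of 3 entries, a list of its own where there are three numbers: the finger opening in mm, from 0 to 94, then the shift along the tool's x, y, z in units of 50 mm (1.0 is 50 mm), then the turn about the tool's z in units of 180 degrees (1.0 is 180 degrees). In form: [[fingers, [dx, dy, dz], twist], ...]. A call has 1 to 20 rows; each row shifts and turns the commanded pose from where the row before left it, along the tool's axes as they then stand; what a row does not reach is not made up. A row lasts 1/10 s, in which the tool goes at most 50 mm and 8.59 degrees, less where a joint would pass 70% of its speed; a pose out of reach is approached as far as the arm can. A call with a number of a shift or a turn outside -1 to 1 is refused whole. A call with a gripper value outside its range is refused whole. The fingers move at their own pace and stop on an object; FORCE is the grip in N (left out, the last holds). Time passes only in rows, so rows that do not move let the fingers close. It gives the time, the measured TCP pose, the force, the opening and the grip force at its end, in the units of the state.
- read_state(): the state, without advancing time (a new reading comes with each control period).
- camera(name): name is "scene" or "top" or "wrist"; returns the picture (480x640x3 uint8, red, green, blue); there is no depth.
- calibration(name): a dict with "mtx" (3x3 intrinsics, pixels), "distortion" ([k1, k2, p1, p2, k3] as OpenCV has them; the pictures are not rectified), "cam_to_world" (4x4, takes a point from camera to world coordinates); the wrist camera has in their place "hand_eye" (4x4, takes a point from camera to tool coordinates, whose origin is the TCP and whose axes are the flange's). Camera axes: x right, y down, z forward; pixel columns grow to the right and rows downward; lengths in mm; the calibration is good to about 2 mm. A picture is of the moment at which its call begins: read the wrist's pose just before it. calibration takes no time and is no camera call.
- sign_off(): hands the job in; it is judged then, once.
Trained networks look in the newest picture that a camera, given by its name, has taken for a name from the list of things; names that differ only in an ending like _2 or _b are one class to them, and where a whole thing is asked for, a point or a joint stands for the part that bears it (a point fixed in the world has none). Each returns a list of dicts, best first, with "conf" (0 to 1); they miss things now and then, are a little off and sometimes report something else, mostly with a low value. They report only what shows in the picture. A call takes as long as a camera call.
- regions_of(camera, query): "pixels" (480x640 bool, what is visible of it) and "rect" ([centre column, centre row, width, height] in pixels, round what is visible of it).
The state is a dict: "clock": time; "joints": joint angles; "qd": joint speeds; "effort": joint torques, N m; "eef_pos": TCP position; "eef_rot": TCP orientation; "wrist_force": force on the tool from outside, world axes, zero at the start; "moment": the same for the moment, N m; "finger_gap": finger opening in mm; "finger_force": force on a finger pad.
Only numpy, scipy, OpenCV 4.12 (cv2) and the standard library are available. Lean on these libraries where they do the work, as an engineer would, in place of code of your own. Each camera call takes 0.05 s, during which the arm holds its last target. There are 200 camera calls.

## Working session

There is one attempt and no reset: what is moved stays moved. The work goes in short steps, Python scripts to look and compute and a shell command to move; the robot and the scene stay as the last step left them, time stands still between calls to the robot, and variables do not carry over. Pictures are saved under pics/ and viewed, at most 10 in all, crops included, and the job is handed in when it is done.

```bash
mkdir -p pics; cat > h.py <<'E'
from cell import *
import numpy as np, cv2
from scipy.spatial.transform import Rotation as R
def T(st):
    M=np.eye(4); M[:3,:3]=R.from_euler('xyz',st['eef_rot']).as_matrix(); M[:3,3]=st['eef_pos']; return M
def cam(n,st=None):
    c=calibration(n); M=np.array(c['cam_to_world']) if 'cam_to_world' in c else T(st)@np.array(c['hand_eye'])
    return np.array(c['mtx']),np.array(c['distortion']),M
def ray(C,uv):
    K,d,M=C; p=cv2.undistortPoints(np.array([[uv]],float),K,d)[0,0]
    v=M[:3,:3]@[p[0],p[1],1]; return M[:3,3],v/np.linalg.norm(v)
def atz(C,uv,z):
    o,v=ray(C,uv); return o+v*(z-o[2])/v[2]
def tri(rs):
    A=sum(np.eye(3)-np.outer(v,v) for o,v in rs); b=sum((np.eye(3)-np.outer(v,v))@o for o,v in rs); return np.linalg.solve(A,b)
def proj(C,P):
    K,d,M=C; W=np.linalg.inv(M); return cv2.projectPoints(np.atleast_2d(P).astype(float),cv2.Rodrigues(W[:3,:3])[0],W[:3,3],K,d)[0][:,0]
E
python3 - <<'E'
from h import *
np.set_printoptions(precision=1,suppress=True)
print(read_state())
for n in ["top","scene"]:
    im=camera(n); cv2.imwrite(f'pics/{n}0.png',im[:,:,::-1]); C=cam(n); print(n,C[2][:3,3])
    for q in ["tray_grip","tray_foot","cradle","stacker","loupe_mid","sunglasses_mid","screwdriver_grip","jar_mid"]:
        for r in regions_of(n,q)[:2]: print(q,round(r['conf'],2),np.array(r['rect']),atz(C,r['rect'][:2],40))
E
```

```text
{'clock': 0.0, 'joints': array([-1.3,  0.3,  1.5,  0. ,  1.3, -0.1]), 'qd': array([ 0., -0.,  0.,  0.,  0., -0.]), 'effort': array([  0. , -53.2, -35.3,   0.1,   0. ,  -0. ]), 'eef_pos': array([ 160.3, -525.9,  204.9]), 'eef_rot': array([-3.1, -0. ,  0.3]), 'wrist_force': array([ 0. , -0.5, -0.2]), 'moment': array([ 0. , -0.1, -0. ]), 'finger_force': 0.0, 'finger_gap': 93.6149429709329}
top [389.4  11.1 942.7]
tray_grip 0.58 [192.7 354.9 136.6 162.1] [430.4 222.8  40. ]
tray_foot 0.81 [188.5 352.2 137.8 159.4] [435.  229.5  40. ]
cradle 0.75 [486.1 319.3 158.3 184.8] [ 463.8 -253.8   40. ]
cradle 0.18 [193.  352.4 141.6 160. ] [434.3 222.3  40. ]
stacker 0.7 [479.6 318.6 162.7 189.9] [ 465.5 -243.5   40. ]
loupe_mid 0.6 [334.2 359.4  19.9  21.8] [412.   -3.9  40. ]
loupe_mid 0.18 [487.6 317.6 151.9 183.7] [ 466.5 -256.6   40. ]
sunglasses_mid 0.97 [219.1 182.2  74.   27.5] [721.6 179.   40. ]
screwdriver_grip 0.56 [422.5 162.6  14.8  83.9] [ 739.6 -175.6   40. ]
screwdriver_grip 0.5 [485.1 320.1 152.9 182.6] [ 462.6 -252.1   40. ]
jar_mid 0.74 [311.2 166.2  27.5  35.7] [743.   18.4  40. ]
scene [1140.1  -35.9  788.3]
tray_grip 0.89 [430.1 191.8 115.1 120.1] [451.5 213.6  40. ]
tray_foot 0.6 [430.9 191.2 114.8 120.8] [450.3 215.2  40. ]
cradle 0.63 [140.2 207.3 184.5 153. ] [ 458.3 -262.5   40. ]
stacker 0.87 [144.8 217.9 183.3 175.5] [ 481.5 -252.9   40. ]
loupe_mid 0.95 [298.9 188.8  19.2  28.6] [431.7  -4.7  40. ]
sunglasses_mid 0.84 [440.2 358.6  90.7  39.7] [757.7 169.1  40. ]
screwdriver_grip 0.55 [180.3 380.6  40.5 102.8] [ 767.1 -177.6   40. ]
jar_mid 0.71 [329.  362.4  31.8  50.1] [754.1  18.6  40. ]
```

View pics/top0.png

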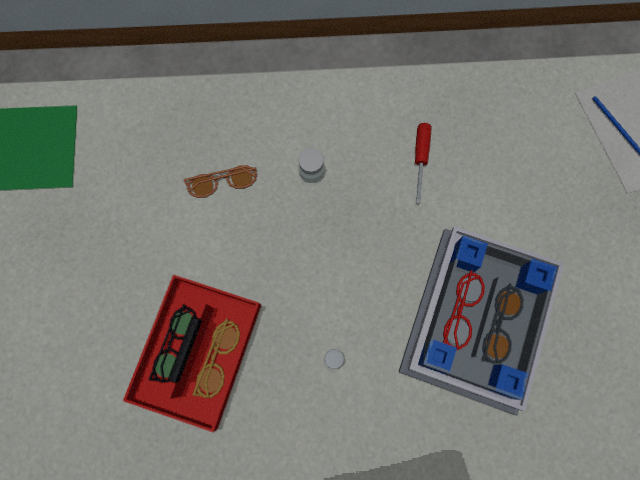

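View pics/scene0.png

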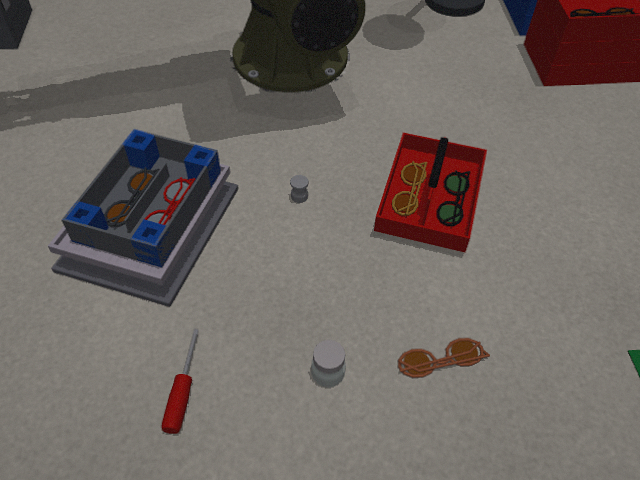

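Top view: the red tray is at left, centre about (192,354), with its bar from about (203,308) to (177,384). The stacker is at right, with blue blocks near (470,252), (538,275), (440,354) and (511,380). The scene view agrees and shows the bar from about (443,140) to (434,185). The bystanders stand clear of both.

```bash
python3 - <<'E'
from h import *
np.set_printoptions(precision=2,suppress=True)
c=calibration("wrist");print(np.array(c['hand_eye']),c['mtx'])
Ct,Cs=cam("top"),cam("scene")
print("bar",[tri([ray(Ct,a),ray(Cs,b)]) for a,b in [((204,307),(444,140)),((181,382),(434,184))]])
# blue blocks, top
for n in ("top","scene"):
    h=cv2.cvtColor(camera(n),cv2.COLOR_RGB2HSV); m=cv2.inRange(h,(105,150,60),(125,255,255))
    k,l,s,ce=cv2.connectedComponentsWithStats(m)
    for i in range(1,k):
        if s[i,4]>150: print(n,s[i],ce[i],atz(cam(n),ce[i],103))
st=read_state(); print(T(st))
E
```

```text
[[   0.     -0.97   -0.24   70.37]
 [   1.      0.     -0.     -0.17]
 [   0.     -0.24    0.97 -178.83]
 [   0.      0.      0.      1.  ]] [[412.71   0.   319.05]
 [  0.   412.71 239.48]
 [  0.     0.     1.  ]]
bar [array([489.75, 187.71, 188.48]), array([388.56, 246.55,  -7.36])]
top [593  97  47  57 289] [616.95 124.79] [ 763.75 -484.6   103.  ]
top [455 236  33  36 750] [470.52 253.29] [ 561.47 -223.4   103.  ]
top [516 259  41  35 812] [538.62 276.62] [ 519.77 -323.22  103.  ]
top [427 340  29  31 590] [440.62 354.6 ] [ 409.79 -161.68  103.  ]
top [494 365  33  32 662] [510.88 380.25] [ 368.2  -260.84  103.  ]
scene [520   0  17  35 158] [528.24  16.64] [ 46.71 476.84 103.  ]
scene [123 130  31  39 719] [137.78 148.1 ] [ 387.32 -260.65  103.  ]
scene [184 145  30  34 585] [197.16 160.34] [ 420.39 -165.01  103.  ]
scene [ 66 202  35  23 433] [ 83.58 212.78] [ 521.92 -323.47  103.  ]
scene [132 220  34  26 476] [148.55 231.52] [ 563.21 -226.73  103.  ]
scene [132 241  29  26 216] [148.77 254.19] [ 604.39 -222.36  103.  ]
[[   0.96    0.29   -0.    160.32]
 [   0.29   -0.96    0.   -526.09]
 [  -0.     -0.     -1.    205.44]
 [   0.      0.      0.      1.  ]]
```

```bash
python3 -m jog '[[94,[0.5,-0.25,0],0],[94,[0.5,-0.25,0],0],[94,[0.5,-0.25,0],0],[94,[0.5,-0.25,0],0],[94,[0.5,-0.25,0],0],[94,[0.5,-0.25,0],0],[94,[0.5,-0.25,0],0],[94,[0.5,-0.25,0],0],[94,[0.5,-0.25,0],0],[94,[0.5,-0.25,0],0],[94,[0.5,-0.25,0],0],[94,[0.5,-0.25,0],0],[94,[0.5,-0.25,0],0],[94,[0.5,-0.25,0],0],[94,[0.4,-0.1,0],0],[94,[0,0,0],0],[94,[0,0,0],0]]'
cat > blocks.py <<'E'
from h import *
import sys
np.set_printoptions(precision=1,suppress=True)
def blocks(z=103,save=None):
    st=read_state(); im=camera("wrist"); C=cam("wrist",st)
    if save: cv2.imwrite(save,im[:,:,::-1])
    return st,im,C
if __name__=="__main__":
    st,im,C=blocks(save=sys.argv[1]); print(T(st)); np.savez(sys.argv[1]+'.npz',im=im,K=C[0],d=C[1],M=C[2])
    G=np.array([[1,1],[1,-1],[-1,-1],[-1,1]])*[85,55]
E
python3 blocks.py pics/w1.png
```

```text
clock: 2.7
eef_pos: [461.6, -246.1, 205.3]
eef_rot: [-3.141, 0.0, 0.297]
wrist_force: [-0.1, -0.3, 0.4]
finger_gap: 94.1
finger_force: 0.0
[[   1.     0.3   -0.   461.6]
 [   0.3   -1.     0.  -246.1]
 [  -0.    -0.    -1.   205.3]
 [   0.     0.     0.     1. ]]
```

View pics/w1.png

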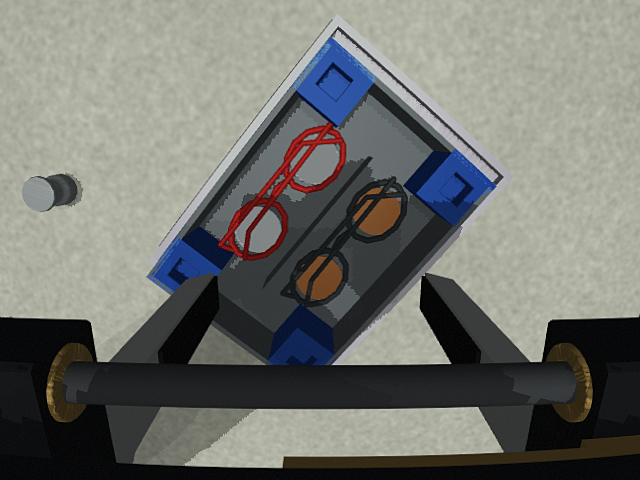

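The wrist view shows the stacker from above. Sockets are near (335,83), (459,188) and (184,268), and a partly hidden one is near (299,355). I'll take a second, higher view to get all four.

```bash
python3 -m jog '[[94,[-0.4,0,-0.4],0],[94,[-0.4,0,-0.4],0],[94,[-0.4,0,-0.4],0],[94,[-0.3,0,-0.4],0],[94,[0,0,0],0],[94,[0,0,0],0]]'
python3 blocks.py pics/w2.png; python3 - <<'E'
import cv2,numpy as np
a=cv2.imread('pics/w2.png'); b=cv2.imread('pics/w1.png')
h=cv2.cvtColor(a,cv2.COLOR_BGR2HSV); m=cv2.inRange(h,(105,150,40),(125,255,255))
k,l,s,ce=cv2.connectedComponentsWithStats(m)
big=[i for i in range(1,k) if s[i,4]>250]
print(s[big],ce[big])
t=[]
for i in big[:4]:
    x,y=[int(v) for v in ce[i]]; x=min(max(x,37),602); y=min(max(y,37),442)
    t.append(cv2.resize(a[y-37:y+37,x-37:x+37],(296,296),interpolation=cv2.INTER_NEAREST)); print("crop origin",x-37,y-37)
cv2.imwrite('pics/w2c.png',np.vstack([np.hstack(t[:2]),np.hstack(t[2:4])]))
E
```

```text
clock: 3.35
eef_pos: [389.7, -268.3, 285.1]
eef_rot: [3.141, -0.0, 0.294]
wrist_force: [-0.8, -0.5, 0.2]
finger_gap: 94.3
finger_force: 0.0
[[   1.     0.3    0.   389.7]
 [   0.3   -1.    -0.  -268.3]
 [   0.     0.    -1.   285.1]
 [   0.     0.     0.     1. ]]
[[ 297    0   65   45 1461]
 [ 392   55   71   67 2200]
 [ 175  130   71   64 2211]
 [ 273  202   60   67 1957]] [[328.12594114  13.99178645]
 [426.19318182  88.58954545]
 [208.47082768 160.53595658]
 [303.46806336 235.57332652]]
crop origin 291 0
crop origin 389 51
crop origin 171 123
crop origin 266 198
```

View pics/w2c.png

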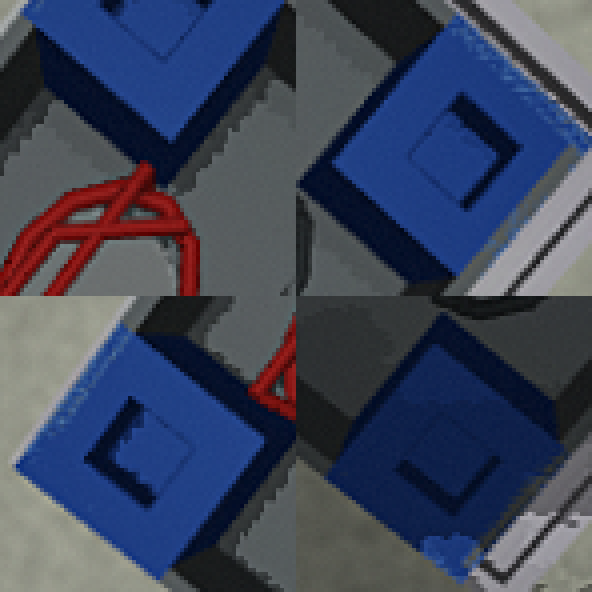

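Zoomed crop of the second view: the four socket rims centre at pixels (431.2,89.0), (206.3,162.3), (304,239.3), and (330.5,0.8) at the image edge. Now I'll fit the pose.

```bash
cat > fit.py <<'E'
from h import *
from scipy.optimize import least_squares
np.set_printoptions(precision=2,suppress=True)
def load(f): a=np.load(f); return a['im'],(a['K'],a['d'],a['M'])
G=np.array([[85,55],[85,-55],[-85,-55],[-85,55]],float)
def pts(p,G=G): c,s=np.cos(p[3]),np.sin(p[3]); return np.c_[G@np.array([[c,-s],[s,c]]).T+p[:2],np.full(len(G),p[2])]
E
python3 - <<'E'
from fit import *
_,C2=load('pics/w2.png.npz'); im1,C1=load('pics/w1.png.npz')
u2=np.array([(330.5,0.8),(431.2,89),(304,239.3),(206.3,162.3)])
u1=np.array([(335,83),(459,188)])
f1=lambda p: (proj(C2,pts(p))-u2).ravel()
f2=lambda p: np.r_[f1(p),(proj(C1,pts(p)[:2])-u1).ravel()]
for f in (f1,f2):
    r=least_squares(f,[465,-242,103,-.387]); print(r.x,r.fun)
p=r.x
v=cv2.cvtColor(im1,cv2.COLOR_RGB2BGR); v2=cv2.cvtColor(camera("top"),cv2.COLOR_RGB2BGR)
g=np.array([[8.5,8.5],[8.5,-8.5],[-8.5,-8.5],[-8.5,8.5]])
v,v2=[cv2.resize(x,None,fx=4,fy=4,interpolation=cv2.INTER_NEAREST) for x in (v,v2)]
t=[]
for i,q in enumerate(G):
    for w,C,cs in ((v,C1,1),(v2,cam("top"),1)):
        P=(proj(C,pts(p,q+g))*4+2).astype(np.int32); cv2.polylines(w,[P],True,(0,255,255),1)
for w,C in ((v,C1),(v2,cam("top"))):
    row=[]
    for q in G:
        c=(proj(C,pts(p,q[None]))[0]*4).astype(int); x=min(max(c[0],95),w.shape[1]-95); y=min(max(c[1],95),w.shape[0]-95); row.append(w[y-95:y+95,x-95:x+95])
    t.append(np.hstack(row))
cv2.imwrite('pics/chk.png',np.vstack(t))
E
```

```text
[ 465.91 -242.91  100.3    -0.39] [ 0.2  -0.5  -0.6   0.22  0.15  0.37  0.26 -0.06]
[ 466.1  -243.38  101.52   -0.39] [ 0.62 -1.06  0.31 -0.23  0.89  0.68  0.55  0.2   0.14 -0.85 -2.07  1.24]
```

View pics/chk.png

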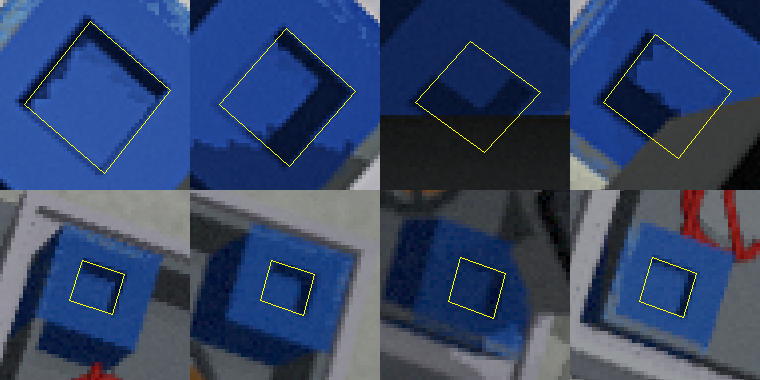

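The fitted rims lie on the sockets in both views. Next I move over the red tray and turn in line with its bar.

```bash
python3 -m jog '[[94,[0.3,-0.75,0.1],0],[94,[0.3,-0.75,0.1],0],[94,[0.3,-0.75,0.1],0],[94,[0.3,-0.75,0.1],0],[94,[0.3,-0.75,0.1],0],[94,[0.3,-0.75,0.1],0],[94,[0.3,-0.75,0.1],0],[94,[0.3,-0.75,0.1],0],[94,[0.3,-0.75,0.1],0],[94,[0.3,-0.75,0.1],0],[94,[0.3,-0.75,0.1],0],[94,[0.3,-0.75,0.1],0]]'
python3 -m jog '[[94,[0,0,0],-0.046],[94,[0,0,0],-0.046],[94,[0,0,0],-0.046],[94,[0,0,0],-0.046],[94,[0,0,0],-0.046],[94,[0,0,0],-0.046],[94,[0,0,0],-0.046],[94,[0,0,0],-0.046],[94,[0,0,0],-0.046],[94,[0,0,0],-0.046],[94,[0,0,0],-0.046],[94,[0,0,0],-0.046],[94,[0,0,0],-0.046],[94,[0,0,0],-0.046],[94,[0,0,0],-0.046],[94,[0,0,0],-0.046],[94,[0,0,0],-0.046],[94,[0,0,0],0],[94,[0,0,0],0]]'
python3 blocks.py pics/w3.png
python3 -m jog '[[94,[-0.5,0,0],0],[94,[-0.5,0,0],0],[94,[0,0,0],0],[94,[0,0,0],0]]'
python3 blocks.py pics/w4.png
python3 -c "
import cv2,numpy as np
a=cv2.imread('pics/w3.png');b=cv2.imread('pics/w4.png')
cv2.imwrite('pics/w34.png',np.hstack([a[:,120:520],b[:,120:520]]))"
```

```text
clock: 4.65
eef_pos: [430.6, 217.1, 224.1]
eef_rot: [3.141, 0.002, 0.297]
wrist_force: [1.1, -0.4, 0.1]
finger_gap: 94.0
finger_force: 0.0
clock: 6.55
eef_pos: [430.8, 215.2, 224.7]
eef_rot: [-3.141, -0.001, 2.749]
wrist_force: [0.2, 0.2, 1.2]
finger_gap: 93.9
finger_force: 0.0
[[ -0.9   0.4  -0.  430.8]
 [  0.4   0.9  -0.  215.2]
 [  0.   -0.   -1.  224.7]
 [  0.    0.    0.    1. ]]
clock: 7.0
eef_pos: [477.1, 196.0, 224.9]
eef_rot: [-3.141, -0.001, 2.75]
wrist_force: [-1.1, 0.1, -0.6]
finger_gap: 94.1
finger_force: 0.0
[[ -0.9   0.4  -0.  477.1]
 [  0.4   0.9  -0.  196. ]
 [  0.   -0.   -1.  224.9]
 [  0.    0.    0.    1. ]]
```

View pics/w34.png

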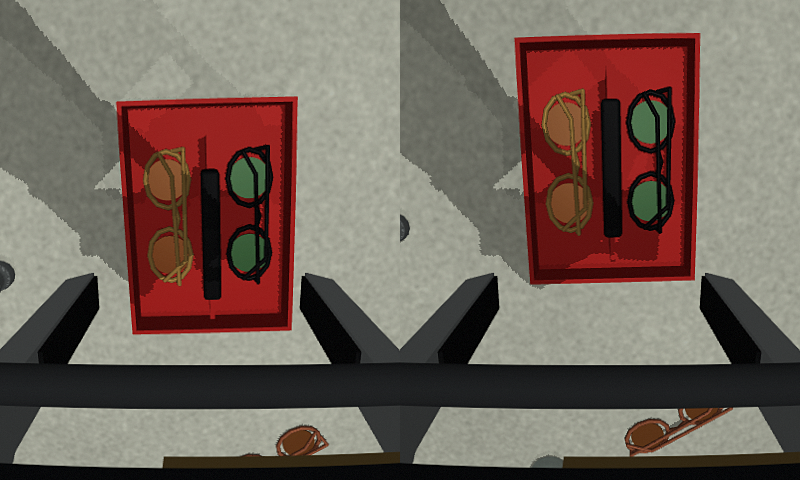

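Both wrist views show the tray nearly square to the image. In the left view its rim corners are at full-frame pixels (238,102), (417,97), (412,330) and (253,333), and the bar runs from (330,169) to (332,299). In the right view the bar runs from (330,99) to (333,237).

```bash
python3 - <<'E'
from fit import *
im3,C3=load('pics/w3.png.npz'); im4,C4=load('pics/w4.png.npz')
R_=np.array([[-105,75],[-105,-75],[105,-75],[105,75]],float) # tray x along world yaw -0.39
u3=np.array([(238,102),(417,97),(412,330),(253,333)]);u4=np.array([(235,38),(420,34),(414,279),(252,284)])
for z0 in (-0.39,):
    best=None
    for k in range(4):
      for fl in (1,-1):
        Q=np.roll(R_*[1,fl],k,0)
        f=lambda p: np.r_[(proj(C3,pts(p,Q))-u3).ravel(),(proj(C4,pts(p,Q))-u4).ravel()]
        r=least_squares(f,[437,222,50,z0])
        if best is None or r.cost<best.cost: best=r
    print("tray",best.x.round(4),best.fun)
for a,b in [((330,169),(330,99)),((332,299),(333,237))]: print("bar end",tri([ray(C3,a),ray(C4,b)]))
_,C2=load('pics/w2.png.npz')
u2=np.array([(330.5,0.8),(431.2,89),(304,239.3),(206.3,162.3)])
r=least_squares(lambda p:(proj(C2,pts(p))-u2).ravel()*[.5,.5,1,1,1,1,1,1],[465,-242,103,-.387]); print(r.x.round(4))
print(read_state()['eef_rot'])
E
```

```text
tray [438.3  223.11  47.05  -0.37] [-0.72 -0.13  0.48 -0.07 -0.53 -0.69  0.5   0.42  0.56  0.6  -0.01 -0.15
  0.56  0.42 -0.88 -0.45]
bar end [390.96 240.76  94.48]
bar end [484.87 204.47 100.36]
[ 466.04 -242.93  100.8    -0.39]
[-3.14 -0.    2.75]
```

```bash
python3 -c "
import cell; print([n for n in dir(cell) if n[0]!='_']); print(getattr(cell,'grasp_offset',None))"
python3 -m jog '[[50,[0.3,0.1,0],-0.007],[50,[0.3,0.1,0],0],[50,[0.32,0,0.4],0],[50,[0,0,0.4],0],[50,[0,0,0.4],0],[50,[0,0,0],0],[50,[0,0,0],0]]' 30
```

```text
['Unreachable', 'calibration', 'camera', 'grasp_offset', 'read_state', 'regions_of', 'sign_off']
18.8
clock: 7.75
eef_pos: [437.6, 222.8, 166.2]
eef_rot: [3.141, 0.0, 2.775]
wrist_force: [0.1, 0.6, 0.9]
finger_gap: 49.8
finger_force: 0.0
```

```bash
python3 -m jog '[[50,[0,0,0.3],0],[50,[0,0,0.3],0],[50,[0,0,0.3],0],[50,[0,0,0.3],0],[50,[0,0,0.3],0],[50,[0,0,0.3],0],[50,[0,0,0],0],[50,[0,0,0],0]]' 
python3 -m jog '[[30,[0,0,0],0],[20,[0,0,0],0],[14,[0,0,0],0],[8,[0,0,0],0],[0,[0,0,0],0],[0,[0,0,0],0],[0,[0,0,0],0],[0,[0,0,0],0]]' 55
```

```text
clock: 8.55
eef_pos: [438.5, 222.6, 76.7]
eef_rot: [3.141, 0.001, 2.775]
wrist_force: [0.7, -0.0, 0.1]
finger_gap: 50.1
finger_force: 0.0
clock: 9.35
eef_pos: [438.2, 222.1, 75.5]
eef_rot: [-3.142, 0.0, 2.775]
wrist_force: [-0.9, -0.2, 1.7]
finger_gap: 13.7
finger_force: 55.0
```

```bash
python3 -m jog '[[0,[0,0,-0.1],0],[0,[0,0,-0.2],0],[0,[0,0,-0.3],0],[0,[0,0,-0.4],0],[0,[0,0,-0.4],0],[0,[0,0,-0.4],0],[0,[0,0,-0.4],0],[0,[0,0,-0.3],0],[0,[0,0,-0.2],0],[0,[0,0,-0.1],0],[0,[0,0,0],0],[0,[0,0,0],0]]'
python3 blocks.py pics/w5.png; python3 - <<'E'
from h import *
print(read_state()['moment'],read_state()['eef_rot'])
E
```

```text
clock: 10.55
eef_pos: [437.9, 222.0, 214.8]
eef_rot: [-3.141, -0.001, 2.774]
wrist_force: [1.2, -0.0, -7.0]
finger_gap: 13.7
finger_force: 55.0
[[ -0.9   0.4  -0.  437.9]
 [  0.4   0.9  -0.  222. ]
 [  0.   -0.   -1.  214.8]
 [  0.    0.    0.    1. ]]
[-0.00461987 -0.16782806  0.04870096] [-3.14063714e+00 -9.44077785e-04  2.77449989e+00]
```

View pics/w5.png

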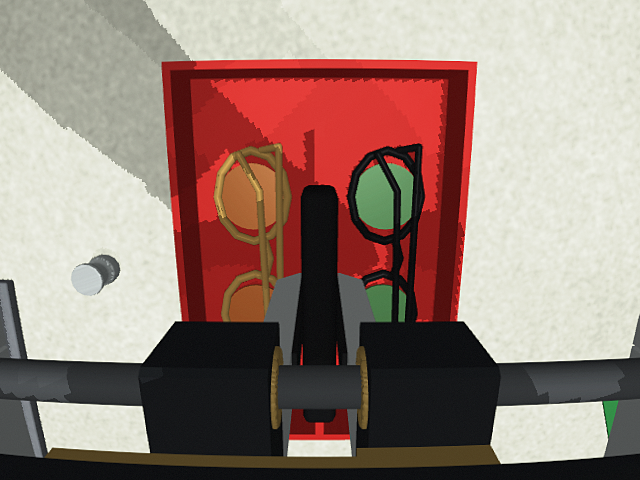

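The tray hangs level in the gripper. Its far rim corners are at (162,62) and (477,61), and the near rim edge is at about (320,438). I'll work out the tray in the tool frame and the move to make.

```bash
python3 - <<'E'
from h import *
np.set_printoptions(precision=2,suppress=True)
c=calibration("wrist"); C=(np.array(c['mtx']),np.array(c['distortion']),np.array(c['hand_eye']))
for z in (24,26,28):
    A,B,N=[atz(C,u,z) for u in ((162,62),(477,61),(320,438))]
    print(z,A,B,N,"w",np.linalg.norm(A-B),"cx",(A[0]+B[0])/4+N[0]/2,"cy",(A[1]+B[1])/2,"yaw",np.arctan2((A-B)[0],-(A-B)[1]))
E
```

```text
24 [104.96 -73.38  24.  ] [105.44  74.77  24.  ] [-101.46    1.08   24.  ] w 148.14460029140898 cx 1.8686175055438383 cy 0.6964340770344393 yaw -0.0031982987801863717
26 [105.32 -74.1   26.  ] [105.79  75.5   26.  ] [-103.15    1.08   26.  ] w 149.60535211667644 cx 1.2041175308124679 cy 0.6978699903310286 yaw -0.0031982987801863934
28 [105.67 -74.83  28.  ] [106.15  76.23  28.  ] [-104.83    1.09   28.  ] w 151.06610394194388 cx 0.5396175560810832 cy 0.6993059036276321 yaw -0.003198298780186415
```

```bash
python3 -m jog '[[0,[-0.06,-0.13,0],0],[0,[-0.14,-0.31,0],0],[0,[-0.22,-0.48,0],0],[0,[-0.28,-0.61,0],0],[0,[-0.28,-0.61,0],0],[0,[-0.28,-0.61,0],0],[0,[-0.28,-0.61,0],0],[0,[-0.28,-0.61,0],0],[0,[-0.28,-0.61,0],0],[0,[-0.28,-0.61,0],0],[0,[-0.28,-0.61,0],0],[0,[-0.28,-0.61,0],0],[0,[-0.28,-0.61,0],0],[0,[-0.28,-0.61,0],0],[0,[-0.22,-0.48,0],0],[0,[-0.14,-0.31,0],0],[0,[-0.06,-0.13,0],0],[0,[0,0,0],0],[0,[0,0,0],0],[0,[0,0,0],0]]'
cat > go.py <<'E'
from fit import *
import sys
t=np.array([float(v) for v in sys.argv[1:4]]) if len(sys.argv)>3 else None
P=[];F=[];Y=[];Mo=[]
for i in range(8): s=read_state();P.append(s['eef_pos']);F.append(s['wrist_force']);Y.append(s['eef_rot'][2]);Mo.append(s['moment'])
p=np.mean(P,0);y=np.mean(Y); print(p,"%.4f"%y,"F",np.mean(F,0),"M",np.mean(Mo,0),"rot",s['eef_rot'][:2])
if t is not None:
    d=t[:2]-p[:2]; yy=np.pi+t[2]
    print("dx dy units",d@[np.cos(y),np.sin(y)]/50,d@[np.sin(y),-np.cos(y)]/50,"twist",-(yy-y)/np.pi)
E
python3 - <<'E'
from fit import *
_,C2=load('pics/w2.png.npz')
u2=np.array([(330.5,0.8),(431.2,89),(304,239.3),(206.3,162.3)])
r=least_squares(lambda p:(proj(C2,pts(p))-u2).ravel()*[.5,.5,1,1,1,1,1,1],[465,-242,103,-.387]); print("%.4f"%r.x[3])
E
python3 go.py 466.3 -242.5 -0.39
```

```text
clock: 12.6
eef_pos: [467.8, -246.3, 215.5]
eef_rot: [3.141, 0.0, 2.776]
wrist_force: [-0.1, 0.2, -6.5]
finger_gap: 13.6
finger_force: 55.0
-0.3942
[ 467.82 -246.29  215.55] 2.7756 F [-0.11  0.23 -6.46] M [ 0.04 -0.15  0.01] rot [3.14 0.  ]
dx dy units 0.05544106696441465 0.05983379133059362 twist 0.007648643860640277
```

```bash
python3 -m jog '[[0,[0.055,0.06,0.1],0.01],[0,[0,0,0.2],0],[0,[0,0,0.2],0],[0,[0,0,0.1],0],[0,[0,0,0],0],[0,[0,0,0],0],[0,[0,0,0],0]]'
python3 go.py 466.3 -242.5 -0.397
python3 - <<'E'
import cv2,numpy as np
from h import *
im=camera("scene")[:,:,::-1]; cv2.imwrite('pics/s2.png',cv2.resize(im[90:300,30:270],(800,700))[:600])
E
```

```text
clock: 13.3
eef_pos: [466.4, -243.6, 185.8]
eef_rot: [-3.142, 0.001, 2.743]
wrist_force: [0.4, 0.4, -6.6]
finger_gap: 13.6
finger_force: 55.0
[ 466.4  -243.59  185.84] 2.7432 F [ 0.38  0.42 -6.62] M [ 0.01 -0.18 -0.04] rot [-3.14  0.  ]
dx dy units 0.010240729586843906 0.01928057129886292 twist -0.0004567948198056277
```

View pics/s2.png

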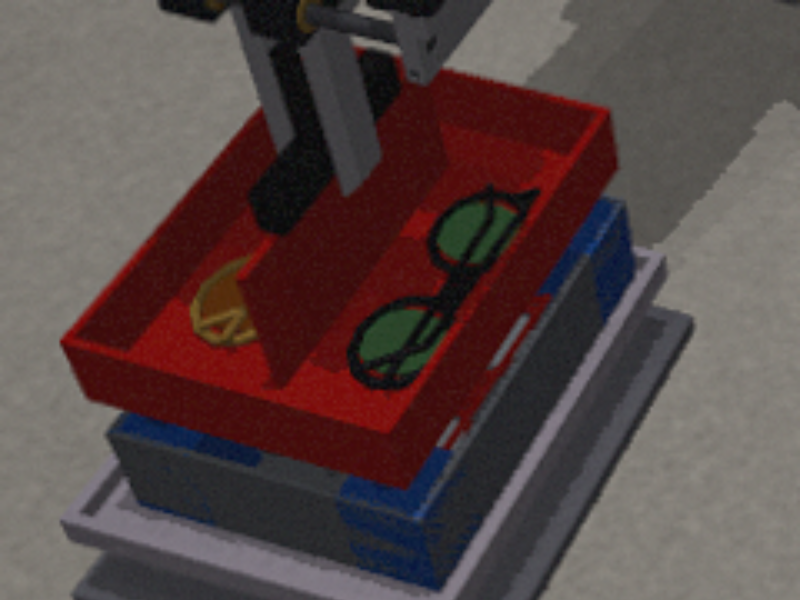

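The tray hangs over the stacker with its edges parallel to the grey tray and the corners over the blue blocks. I'll make a small correction, then feel downward.

```bash
python3 -m jog '[[0,[0.01,0.02,0.05],0],[0,[0,0,0.05],0],[0,[0,0,0.03],0],[0,[0,0,0],0],[0,[0,0,0],0],[0,[0,0,0],0]]' >/dev/null; python3 go.py 466.3 -242.5 -0.397
python3 -m jog '[[0,[0,0,0.03],0],[0,[0,0,0.03],0],[0,[0,0,0],0],[0,[0,0,0],0],[0,[0,0,0],0]]' >/dev/null; python3 go.py 466.3 -242.5 -0.397
```

```text
[ 466.18 -242.36  179.03] 2.7431 F [ 1.65 -0.94 -7.88] M [ 0.03 -0.11 -0.03] rot [-3.14  0.  ]
dx dy units -0.0033038542814153604 -0.0015833074801590507 twist -0.0004742821844313823
[ 466.15 -242.34  175.97] 2.7431 F [ 0.59 -0.48 -7.15] M [-0.04 -0.13  0.03] rot [-3.14  0.  ]
dx dy units -0.004053350912411225 -0.0018442117190652896 twist -0.00047398039318971986
```

```bash
for i in 1 2; do python3 -m jog '[[0,[0,0,0.03],0],[0,[0,0,0.03],0],[0,[0,0,0],0],[0,[0,0,0],0]]' >/dev/null; python3 go.py; done
```

```text
[ 466.14 -242.29  172.9 ] 2.7431 F [ 0.87 -0.25 -7.57] M [ 0.06 -0.17 -0.02] rot [ 3.14 -0.  ]
[ 466.14 -242.32  169.91] 2.7431 F [-0.52 -0.   -6.75] M [ 0.03 -0.18 -0.01] rot [ 3.14 -0.  ]
```

The lugs have gone in freely: there is no load 9 mm below block level. I'll lower further until the stacker carries the weight.

```bash
for i in 1 2 3 4; do python3 -m jog '[[0,[0,0,0.025],0],[0,[0,0,0.025],0],[0,[0,0,0],0],[0,[0,0,0],0],[0,[0,0,0],0]]' >/dev/null; python3 go.py; done
```

```text
[ 466.17 -242.34  167.51] 2.7431 F [-0.11  0.42 -7.39] M [ 0.06 -0.18 -0.04] rot [-3.14  0.  ]
[ 466.15 -242.35  164.98] 2.7431 F [-0.19  0.32 -5.86] M [ 0.05 -0.15  0.02] rot [-3.14  0.  ]
[ 466.25 -242.39  162.63] 2.7431 F [ 0.23 -0.37 -2.9 ] M [-0.02 -0.14  0.01] rot [-3.14  0.  ]
[ 466.2  -242.38  160.07] 2.7431 F [ 0.19  0.16 -0.26] M [-0.03 -0.19  0.03] rot [-3.14  0.  ]
```

```bash
python3 -m jog '[[14,[0,0,0.01],0],[18,[0,0,0],0],[26,[0,0,0],0],[40,[0,0,0],0],[40,[0,0,0],0],[40,[0,0,0],0]]'
python3 -m jog '[[40,[0,0,-0.1],0],[40,[0,0,-0.2],0],[40,[0,0,-0.3],0],[40,[0,0,-0.4],0],[40,[0,0,-0.4],0],[40,[0,0,-0.4],0],[40,[0,0,-0.4],0],[40,[0,0,-0.3],0],[40,[-0.5,0,0],0],[40,[-0.5,0,0],0],[40,[0,0,0],0],[40,[0,0,0],0]]'
python3 - <<'E'
from h import *
a=camera("scene")[:,:,::-1][90:300,30:270]; b=camera("wrist")[:,:,::-1]
cv2.imwrite('pics/end.png',np.hstack([cv2.resize(a,(400,350)),cv2.resize(b,(400,350))]))
E
```

```text
clock: 17.85
eef_pos: [466.1, -242.3, 159.5]
eef_rot: [3.142, 0.0, 2.743]
wrist_force: [1.1, -0.1, -0.1]
finger_gap: 39.5
finger_force: 0.0
clock: 19.05
eef_pos: [512.0, -261.6, 284.7]
eef_rot: [3.142, -0.0, 2.743]
wrist_force: [0.9, 0.1, -0.0]
finger_gap: 40.1
finger_force: 0.0
```

View pics/end.png

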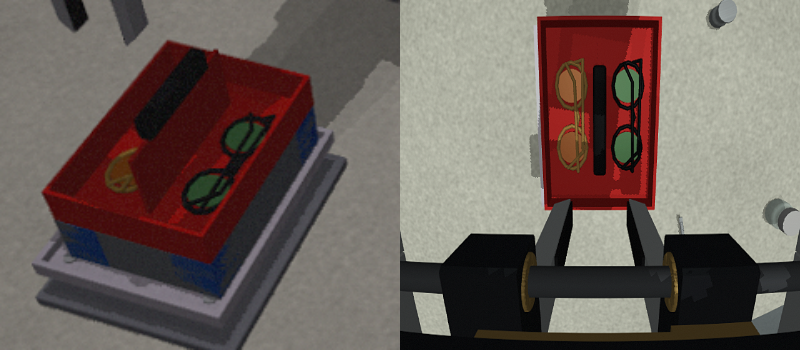

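The red tray sits flush on the grey tray, level and with no gap at the corners. The gripper is clear and the loupe and jar show undisturbed.

```bash
python3 -c "
from cell import *
print(sign_off())"
```

```text
the job is handed in; nothing more can be done
None
```

The red tray is stacked fully home and level on the grey tray with all four lugs in their sockets; I let go only once the stacker carried its weight, touched none of the other things, and handed the job in at about 19 s.

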